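# Set the saucepan's hotplate knob to its first setting

## Robot

A 6-joint arm with a two-finger parallel gripper is mounted at the origin on a cart in front of the work surface, level with it; the furniture and walls round the work are solid. World frame = base frame: x ahead of the robot, y to its left, z up, the work surface at z = 0. Lengths are in mm, angles in degrees, forces in N, time in s.
With the tool pointing down it reaches from about 375 to 925 mm from the base axis. Payload 5.7 kg.
Tool frame: the origin (TCP) lies midway between the tips of the shut fingers; the grasp point (between the pads) lies 19 mm behind it; z points along the fingers, y is the line along which they close (so a half turn about z gives the same grasp; the last joint's range is limited). The gripper opens to 85 mm and grips with 20 to 120 N. Pads are 22 mm wide; open, the fingers measure 114 mm over their backs; the gripper's body (76 mm by 85 mm) begins 54 mm behind the grasp point. The pads swing forward as they close: fully open they stand 13 mm farther back than shut.
Start: joints at [-79.59, 20.558, 86.54, -0, 72.909, -6.595], TCP at [175.462, -573.739, 231.267] pointing down, gripper open.
Joint ranges: [-170.27, 170.27], [-57.76, 135], [12.27, 136.19], [-55.21, 235.2], [11.17, 155.16], [-170.74, 170.74]. Speed limits (degrees/s): [136.94, 136.94, 180, 180, 180, 180].

## Interface

Orientations are given as [roll, pitch, yaw] about the fixed x, y, z axes, in that order (R = Rz(yaw) Ry(pitch) Rx(roll)).
In Python, from workcell import get_obs, eyes, order gives the robot as it stands.
- The arm moves only by the tool step_arm, never from a script. Its argument "increments" is text: rows parted by semicolons, each of 7 numbers parted by spaces: the turn, a rotation vector about the tool's x, y, z in units of 180 degrees (1.0 is 180 degrees), then the shift along the tool's x, y, z in units of 200 mm (1.0 is 200 mm), then the opening, from 0 (shut) to 1 (fully open). A call has 1 to 5 rows; each row is the pose to reach, as a shift and turn from the pose commanded when the call began, along the tool's axes at that moment, turning the shorter way round; what a row does not reach only later rows make up. A row lasts 1/8 s, in which the tool goes at most 62.5 mm and 10.7 degrees, less where a joint would pass 70% of its speed; a pose out of reach is approached as far as the arm can. A call with a number of a shift or a turn outside -1 to 1 is refused whole. A call with a gripper value outside its range is refused whole. The fingers move at their own pace and stop on an object; "squeeze" is the grip in N (left out, the last holds). Time passes only in rows, so rows that repeat a pose let the fingers close. It gives the time, the measured TCP pose, the force, the opening and the grip force at its end, in the units of the state.
- get_obs(): the state, without advancing time (a new reading comes with each control period).
- eyes.snapshot(name): name is "scene" or "side" or "wrist"; returns (picture, depth): 480x640x3 uint8, blue, green, red; 480x640 float32, mm along the optical axis (not along the pixel's ray), 0 where there is no reading.
- eyes.camera_model(name): a dict with "fx", "fy", "cx", "cy" (pixels), "R" (3x3) and "t" (3): a world point X has camera coordinates R X + t; the wrist camera has in their place "tool_from_camera" (4x4, takes a point from camera to tool coordinates, whose origin is the TCP and whose axes are the flange's). Camera axes: x right, y down, z forward; pixel columns grow to the right and rows downward; lengths in mm; the calibration is good to about 2 mm. The wrist camera is an equidistant fisheye: a pixel r from the principal point sees the ray r / f radians off the axis. A picture is of the moment at which its call begins: read the wrist's pose just before it. camera_model takes no time and is no camera call.
- order.hand_in(): hands the job in; it is judged then, once.
The state is a dict: "clock": time; "joint_positions": joint angles; "joint_velocities": joint speeds; "effort": joint torques, N m; "tcp_pos": TCP position; "eef_rot": TCP orientation; "contact_force": force on the tool from outside, world axes, zero at the start; "moment": the same for the moment, N m; "finger_gap": finger opening in mm; "grasp_force": force on a finger pad.
Only numpy, scipy, OpenCV 4.12 (cv2) and the standard library are available. Lean on these libraries where they do the work, as an engineer would, in place of code of your own. Each camera call takes 0.05 s, during which the arm holds its last target. There are 200 camera calls.

## Task

The tall saucepan stands on one of the two plates of the portable hotplate, the low pan on the other. Switch the saucepan's plate from off to its first setting: push the knob straight in front of that plate down, turn it clockwise to the next mark while it is pushed in, and let it spring back up so that it locks there. Leave the other knob off, and do not shift or tip the pans.

Things in the scene. Friction and masses are not known exactly. Their poses are not given: they have to be found in the camera images.
- hotplate: Portable steel hotplate, 280 (x) x 380 (y) x 60 mm high, fixed. Origin under its centre on the worktop; knob side (-x) faces the robot, y to its left, z up. Panel top at z 60 mm; two round dark plates, 136 mm across, tops at z 70, centres at x 55, y +90 (left) and -90 mm (right); in front of each, at x -100 and the same y, is its knob.
- saucepan: The tall saucepan: steel, 114 mm across the rim, 85 mm high, two loop handles at +y and -y (148 mm over them). Origin: centre of its underside, z up. Loose, stands roughly in the middle of the left or the right plate.
- low_pan: The low pan: same width, same handles, only 36 mm high. Origin: centre of its underside. Loose, stands on the other plate.
- knob_left_top (a point): Left knob: black drum 49 mm across, 14 mm above the panel, on it a grip bar 44 mm long, 13 thick, 26 high, white line at its pointing end. Point: on the axis, top of the bar, 100 mm above the worktop when up; axis at x -100, y +90 mm of the hotplate. x along the bar to its pointing end, z up; turns and sinks with the knob. Fingertips can push on the drum top, 26 mm below the point.
- knob_right_top (a point): Right knob: black drum 49 mm across, 14 mm above the panel, on it a grip bar 44 mm long, 13 thick, 26 high, white line at its pointing end. Point: on the axis, top of the bar, 100 mm above the worktop when up; axis at x -100, y -90 mm of the hotplate. x along the bar to its pointing end, z up; turns and sinks with the knob. Fingertips can push on the drum top, 26 mm below the point.
- knob_left (a joint): Turn of the left knob (rad), positive clockwise from above: 0 = off (bar points to the hotplate's +x, at a dot), 1.047 = first setting (60 degrees, short stroke), 2.094 = second (end stop, long stroke). Blocked unless pushed at least 6.5 mm in; kept in, turns freely (0.02 N m); let go within 8 degrees of a setting it springs up and locks there.
- knob_right (a joint): Turn of the right knob (rad), positive clockwise from above: 0 = off (bar points to the hotplate's +x, at a dot), 1.047 = first setting (60 degrees, short stroke), 2.094 = second (end stop, long stroke). Blocked unless pushed at least 6.5 mm in; kept in, turns freely (0.02 N m); let go within 8 degrees of a setting it springs up and locks there.
- knob_left_push (a joint): How far (m) the left knob is pushed in: 0 = up (sprung, locked), 0.010 = bottomed. Spring force about 3.5 N when up, 7.5 N at the bottom; push it in 7 to 10 mm to turn it.
- knob_right_push (a joint): How far (m) the right knob is pushed in: 0 = up (sprung, locked), 0.010 = bottomed. Spring force about 3.5 N when up, 7.5 N at the bottom; push it in 7 to 10 mm to turn it.

How it is judged:
By the outcome, as a careful person would: the job done as asked, in the order asked, and still so for the second after the job is handed in, with the robot touching nothing.
It also fails if it takes over 32 s, if anything falls off the work surface, if the arm or the gripper's body presses on something with over 40 N, if the wrist force passes 120 N, or if a joint passes its speed limit or range.

## Working session

There is one attempt and no reset: what is moved stays moved. The work goes in short steps, Python scripts to look and compute and a tool call to move; the robot and the scene stay as the last step left them, time stands still between calls to the robot, and variables do not carry over. Pictures are saved under pics/ and viewed, at most 10 in all, crops included, and the job is handed in when it is done.

Besides the shell and the picture viewer there is one more tool, called after ">>>" in YAML: its name, and indented under it one key for each argument. step_arm: Moves the arm, as the interface text tells. Shifts and turns lie within -1 to 1; 1 stands for 200 mm of shift or 180 degrees of turn. Its arguments: {"type":"object","properties":{"increments":{"type":"string"},"squeeze":{"type":"number"}},"required":["increments"]}

```bash
mkdir -p pics; cat > h.py <<'E'
import numpy as np, cv2
from workcell import get_obs, eyes, order
def world(name,u,v,d):
    m=eyes.camera_model(name); c=np.array([(u-m["cx"])/m["fx"],(v-m["cy"])/m["fy"],1])*d
    return np.array(m["R"]).T@(c-np.array(m["t"]))
def onplane(name,u,v,z):
    m=eyes.camera_model(name); R=np.array(m["R"]);t=np.array(m["t"])
    o=-R.T@t; r=R.T@np.array([(u-m["cx"])/m["fx"],(v-m["cy"])/m["fy"],1]); return o+r*(z-o[2])/r[2]
E
python3 - <<'E'
from h import *
for n in ("scene","side"):
    p,d=eyes.snapshot(n); cv2.imwrite(f"pics/{n}.png",p); np.save(n,d)
o=get_obs(); print(o["clock"],o["tcp_pos"],o["eef_rot"],o["finger_gap"])
E
```

```text
0.1 [ 175.35255965 -573.16357588  230.51881722] [-1.79904192e+02 -1.03494394e-02  1.70027301e+01] 85.6944393030247
```

View pics/scene.png

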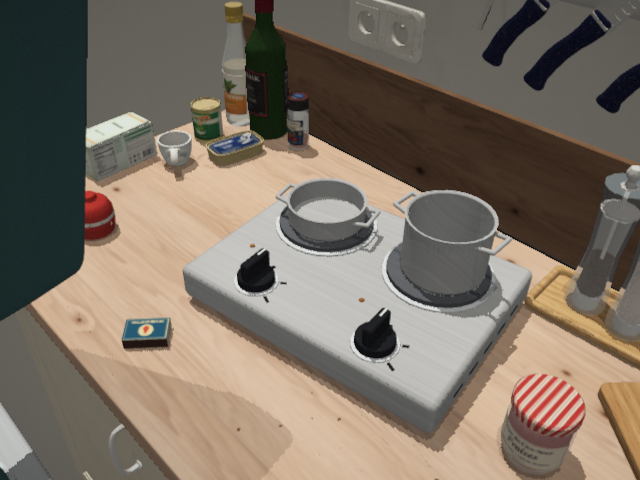

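View pics/side.png

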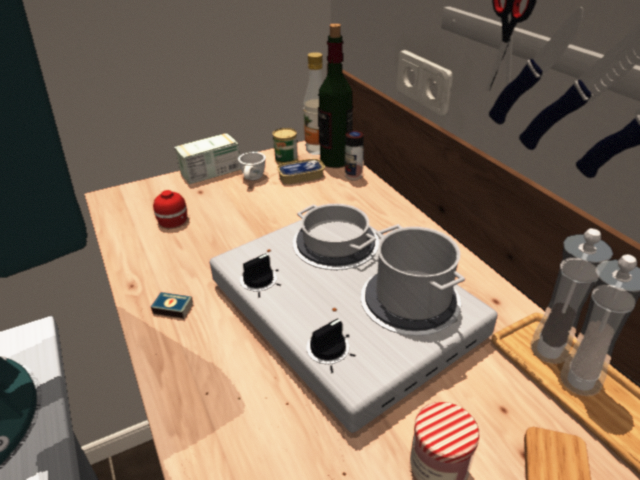

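The scene view shows the saucepan at about (450,240), with its knob at (376,338). The low pan is at (328,208), with its knob at (257,275). Next I'll work out the hotplate pose from depth.

```bash
python3 - <<'E'
from h import *
for n in ("scene","side"):
    d=np.load(n+".npy"); m=eyes.camera_model(n)
    v,u=np.nonzero(d>0); dd=d[v,u]
    c=np.stack([(u-m["cx"])/m["fx"]*dd,(v-m["cy"])/m["fy"]*dd,dd],1)
    P=(c-np.array(m["t"]))@np.array(m["R"])
    k=(abs(P[:,2]-60)<4); Q=P[k]
    img=np.zeros(d.shape,np.uint8); img[v[k],u[k]]=255
    img=cv2.morphologyEx(img,cv2.MORPH_OPEN,np.ones((5,5)))
    N,L,S,_=cv2.connectedComponentsWithStats(img); i=1+S[1:,4].argmax()
    Q=P[L[v,u]==i]; r=cv2.minAreaRect(Q[:,:2].astype(np.float32)); print(n,r,np.median(Q[:,2]))
    # knob tops
    for lab,lo,hi,(a,b) in (("kn",90,104,(0,0)),):
        g=np.zeros(d.shape,np.uint8); k=(P[:,2]>lo)&(P[:,2]<hi); g[v[k],u[k]]=255
        N,L,S,C=cv2.connectedComponentsWithStats(g)
        for i in range(1,N):
            if 40<S[i,4]<1500:
                q=P[L[v,u]==i]; print(C[i].round(),S[i,4],q.mean(0).round(1),cv2.minAreaRect(q[:,:2].astype(np.float32)))
print([onplane("scene",376,338,80),onplane("scene",257,275,80)])
E
python3 - <<'E'
import cv2
a=cv2.imread('pics/scene.png')[290:370,320:430]; b=cv2.imread('pics/side.png')[305:385,275:385]
cv2.imwrite('pics/c.png',cv2.resize(cv2.hconcat([a,b]),None,fx=3.6,fy=3.6,interpolation=2))
E
```

```text
scene ((571.5216674804688, -58.23802185058594), (280.6122741699219, 378.4358825683594), 9.70758056640625) 60.8167412093692
[153.  88.] 981 [643.4 540.2  97. ] ((653.6456298828125, 540.6566162109375), (301.83831787109375, 12.56304931640625), 0.4889717698097229)
[256.  89.] 445 [780.8 404.9  97. ] ((777.1350708007812, 415.96112060546875), (56.48784637451172, 137.291259765625), 30.54224395751953)
[297. 104.] 159 [796.3 304.3  96.9] ((797.3316650390625, 306.2497863769531), (21.230073928833008, 38.884063720703125), 43.069522857666016)
[327. 189.] 606 [636.9  65.4  97.1] ((628.4046630859375, 58.132408142089844), (52.635955810546875, 103.19931030273438), 45.24958038330078)
[284. 192.] 136 [583.3  99.6  99.3] ((584.9879760742188, 100.83029174804688), (46.6525993347168, 20.16756820678711), 32.894351959228516)
[335. 222.] 803 [ 5.877e+02 -3.000e-01  9.750e+01] ((593.5067138671875, 9.589851379394531), (52.06697082519531, 129.02572631835938), 43.668304443359375)
[449. 231.] 479 [ 683.2 -117.6   97.5] ((680.2615966796875, -118.93722534179688), (22.21748924255371, 80.52508544921875), 30.9877071380
[... 1908 characters left out ...]
0338134766), 47.295658111572266)
[563. 312.] 250 [ 782.6 -289.    96.6] ((787.7373657226562, -286.0269775390625), (24.454788208007812, 40.04851150512695), 31.7697811126709)
[635. 316.] 88 [ 859.3 -339.5   96.6] ((859.4229736328125, -340.00897216796875), (4.314725875854492, 14.423140525817871), 4.693252086639404)
[327. 329.] 334 [ 489.1 -168.1   96.5] ((490.0698547363281, -166.23033142089844), (43.57500076293945, 13.914898872375488), 9.28348159790039)
[596. 342.] 289 [ 775.9 -347.4   96.9] ((778.40966796875, -345.6440734863281), (20.36008644104004, 40.521202087402344), 26.605937957763672)
[array([ 480.81975249, -171.02370752,   80.        ]), array([452.00061482,   3.25766448,  80.        ])]
```

View pics/c.png

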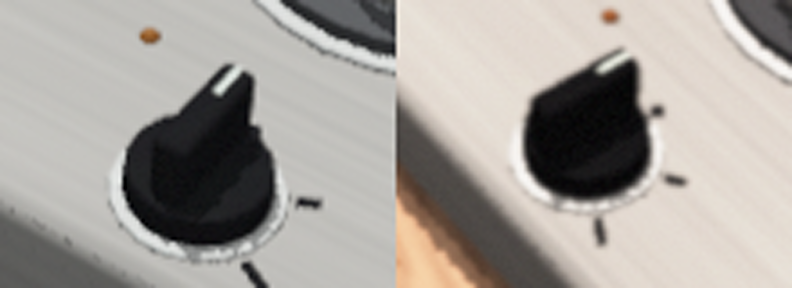

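The hotplate centre is about (572.5, -59.3) with yaw 9.8°. The saucepan is on the right plate, so the right knob is the one to turn. Its axis is at about (489, -165), and it is off. I'll move toward it.

>>> step_arm:
  increments: "0 0 0 0.2 -0.143 0 1; 0 0 0 0.4 -0.285 0 1; 0 0 0 0.6 -0.428 0 1; 0 0 0 0.8 -0.57 0 1; 0 0 0 1.0 -0.713 0 1"

```text
clock: 0.72
tcp_pos: [325.7, -377.4, 231.0]
eef_rot: [-180.0, -0.0, 17.0]
contact_force: [0.8, -0.0, 0.3]
finger_gap: 85.2
grasp_force: 0.0
```

>>> step_arm:
  increments: "0 0 0.01 0.25 -0.178 0 0.6; 0 0 0.02 0.5 -0.356 0 0.6; 0 0 0.03 0.75 -0.534 0 0.6; 0 0 0.04 1.0 -0.713 0 0.6; 0 0 0.04 1.0 -0.713 0 0.6"

```text
clock: 1.35
tcp_pos: [476.4, -180.4, 231.1]
eef_rot: [-179.9, -0.0, 10.1]
contact_force: [-0.9, -0.5, -0.1]
finger_gap: 51.1
grasp_force: 0.0
```

```bash
python3 - <<'E'
from h import *
o=get_obs(); print(o["clock"],o["tcp_pos"],o["eef_rot"],o["finger_gap"],o["contact_force"],o["joint_positions"])
print(eyes.camera_model("wrist"))
p,d=eyes.snapshot("wrist"); cv2.imwrite("pics/w1.png",p); np.save("w1",d)
E
```

```text
1.35 [ 476.3551994  -180.43789382  231.05338475] [-1.79930077e+02 -3.03473137e-02  1.01328047e+01] 51.11574825342827 [-0.86069441 -0.51894235 -0.13191488] [-2.85741606e+01  1.31095149e+01  9.75430803e+01  7.85826527e-02
  6.93674667e+01  5.12653129e+01]
{'fx': 371.64829954431775, 'fy': 371.64829954431775, 'cx': 312.6272049114132, 'cy': 239.80517525476876, 'tool_from_camera': array([[ 2.75709747e-04, -9.52323076e-01, -3.05091270e-01,
         7.90753074e+01],
       [ 9.99999848e-01,  1.17114804e-04,  5.38129375e-04,
         1.49134962e+00],
       [-4.76742317e-04, -3.05091373e-01,  9.52322964e-01,
        -1.43101762e+02],
       [ 0.00000000e+00,  0.00000000e+00,  0.00000000e+00,
         1.00000000e+00]])}
```

View pics/w1.png

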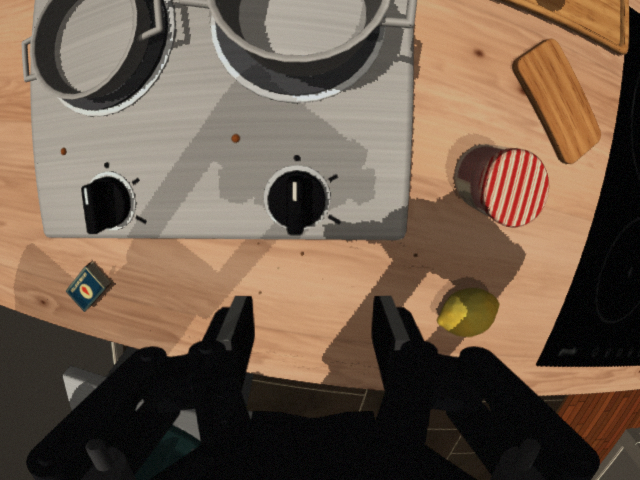

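The wrist view shows the right knob at (297,200), with the bar running from about (295,182) to (295,234) and the saucepan behind it. I'll refine the knob position using the wrist depth.

```bash
python3 - <<'E'
from h import *
from scipy.spatial.transform import Rotation as Ro
d=np.load("w1.npy"); m=eyes.camera_model("wrist"); T=m["tool_from_camera"]
o=get_obs(); R=Ro.from_euler("xyz",o["eef_rot"],degrees=True).as_matrix(); t=o["tcp_pos"]
v,u=np.mgrid[150:260,250:350]; v=v.ravel();u=u.ravel(); dd=d[v,u]; k=dd>0; u,v,dd=u[k],v[k],dd[k]
a=(u-m["cx"])/m["fx"]; b=(v-m["cy"])/m["fy"]; r=np.hypot(a,b)+1e-9
c=np.stack([a/r*np.tan(r)*dd,b/r*np.tan(r)*dd,dd],1)
P=(c@T[:3,:3].T+T[:3,3])@R.T+t
for lo,hi in ((56,64),(70,78),(96,104)):
    q=P[(P[:,2]>lo)&(P[:,2]<hi)]; print(lo,len(q),np.median(q[:,2]),cv2.minAreaRect(q[:,:2].astype(np.float32)))
print(t,o["eef_rot"])
E
```

```text
56 6093 60.32267802702037 ((491.405517578125, -169.13319396972656), (79.18231201171875, 88.92845916748047), 9.740028381347656)
70 1690 74.19349289916225 ((490.5297546386719, -167.3224334716797), (46.63779830932617, 48.60404968261719), 6.967805862426758)
96 936 99.98276571086001 ((489.6065979003906, -167.21133422851562), (42.99711990356445, 13.127601623535156), 9.777350425720215)
[ 475.09174769 -182.3170974   230.93748488] [-1.79975112e+02  4.32232111e-02  1.00662470e+01]
```

>>> step_arm:
  increments: "0 0 0 0.091 -0.079 0.2 0.4; 0 0 0 0.091 -0.079 0.4 0.4; 0 0 0 0.091 -0.079 0.4 0.4; 0 0 0 0.091 -0.079 0.4 0.4; 0 0 0 0.091 -0.079 0.4 0.4"

```text
clock: 2.02
tcp_pos: [490.7, -166.6, 153.0]
eef_rot: [179.9, -0.1, 9.7]
contact_force: [0.2, -0.1, -0.2]
finger_gap: 34.1
grasp_force: 0.0
```

```bash
python3 - <<'E'
from h import *
from scipy.spatial.transform import Rotation as Ro
m=eyes.camera_model("wrist"); T=m["tool_from_camera"]
o=get_obs(); p,d=eyes.snapshot("wrist"); cv2.imwrite("pics/w2.png",p)
R=Ro.from_euler("xyz",o["eef_rot"],degrees=True).as_matrix(); t=o["tcp_pos"]
v,u=np.mgrid[100:400,240:400]; v=v.ravel();u=u.ravel(); dd=d[v,u]; k=dd>0; u,v,dd=u[k],v[k],dd[k]
a=(u-m["cx"])/m["fx"]; b=(v-m["cy"])/m["fy"]; r=np.hypot(a,b)+1e-9
c=np.stack([a/r*np.tan(r)*dd,b/r*np.tan(r)*dd,dd],1)
C=c@T[:3,:3].T+T[:3,3]
P=C@R.T+t
for lo,hi in ((70,78),(96,104)):
    k=(P[:,2]>lo)&(P[:,2]<hi)&(np.hypot(P[:,0]-490,P[:,1]+166)<32)
    print(lo,k.sum(),np.median(P[k,2]),cv2.minAreaRect(P[k,:2].astype(np.float32)),"tool",cv2.minAreaRect(C[k,:2].astype(np.float32)))
print(t,o["eef_rot"],o["finger_gap"],get_obs()["tcp_pos"])
E
```

```text
70 2806 74.27146608432855 ((491.6806640625, -165.00784301757812), (46.973541259765625, 48.727840423583984), 9.719534873962402) tool ((1.0377578735351562, -1.5204105377197266), (46.970218658447266, 48.73100662231445), 0.029137777164578438)
96 1605 100.04865758025949 ((490.9668884277344, -165.094970703125), (43.57616424560547, 13.029263496398926), 9.079214096069336) tool ((0.38501739501953125, -1.5114202499389648), (43.575523376464844, 13.032333374023438), 0.6637711524963379)
[ 490.69859293 -166.57391188  153.00145049] [ 1.79898560e+02 -1.37831260e-01  9.74839072e+00] 34.13863411195502 [ 490.64595643 -166.40877926  152.90518655]
```

View pics/w2.png

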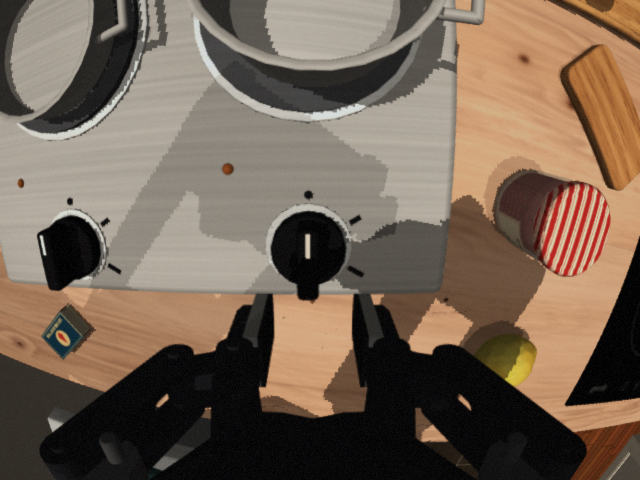

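The wrist view shows the bar centred between the fingers and parallel to the pads, about 1.5 mm off in tool y. I'll descend and close on it.

>>> step_arm:
  increments: "0 0 0 0 -0.005 0.2 0.4; 0 0 0 0 -0.005 0.34 0.4; 0 0 0 0 -0.005 0.355 0.4; 0 0 0 0 -0.005 0.355 0.4; 0 0 0 0 -0.005 0.355 0.4"

```text
clock: 2.7
tcp_pos: [490.8, -164.9, 81.7]
eef_rot: [179.9, -0.1, 9.8]
contact_force: [0.2, 0.2, -0.1]
finger_gap: 34.2
grasp_force: 0.0
```

>>> step_arm:
  increments: "0 0 0 0 0 0 0.1; 0 0 0 0 0 0 0.1; 0 0 0 0 0 0 0.1; 0 0 0 0 0 0 0.1; 0 0 0 0 0 0 0.1"
  squeeze: 25

```text
clock: 3.32
tcp_pos: [490.1, -164.1, 80.4]
eef_rot: [-180.0, -0.1, 9.8]
contact_force: [2.6, 5.2, 3.3]
finger_gap: 12.4
grasp_force: 29.1
```

>>> step_arm:
  increments: "0 0 0 0 -0.003 0.03 0.1; 0 0 0 0 -0.003 0.05 0.1; 0 0 0 0 -0.003 0.065 0.1; 0 0 0 0 -0.003 0.07 0.1; 0 0 0 0 -0.003 0.07 0.1"

```text
clock: 3.95
tcp_pos: [490.8, -164.0, 70.0]
eef_rot: [179.9, -0.2, 9.8]
contact_force: [-6.8, 8.8, 45.1]
finger_gap: 12.3
grasp_force: 35.9
```

```bash
python3 - <<'E'
from h import *
o=get_obs(); print(o["tcp_pos"],o["contact_force"],o["finger_gap"],o["moment"])
E
```

```text
[ 490.76799561 -163.96930552   69.96986255] [-6.78158677  8.83872635 45.06891944] 12.30183179499585 [ 1.51055846  1.13259219 -0.00825354]
```

The knob is bottomed at about 45 N, so I'll ease the push a little and centre on it, then turn.

>>> step_arm:
  increments: "0 0 0 -0.003 -0.004 -0.014 0.1; 0 0 0 -0.003 -0.004 -0.014 0.1"

```text
clock: 4.2
tcp_pos: [490.5, -163.9, 70.3]
eef_rot: [179.9, -0.2, 9.8]
contact_force: [1.1, 3.3, 14.7]
finger_gap: 12.4
grasp_force: 31.7
```

>>> step_arm:
  increments: "0 0 0.03 0 0 0 0.1; 0 0 0.07 0 0 0 0.1; 0 0 0.11 0 0 0 0.1; 0 0 0.15 0 0 0 0.1; 0 0 0.15 0 0 0 0.1"

```text
clock: 4.82
tcp_pos: [490.5, -164.3, 70.3]
eef_rot: [179.9, -0.2, -17.3]
contact_force: [0.1, 1.8, 13.5]
finger_gap: 12.5
grasp_force: 31.5
```

>>> step_arm:
  increments: "0 0 0.04 0 0 0 0.1; 0 0 0.08 0 0 0 0.1; 0 0 0.13 0 0 0 0.1; 0 0 0.183 0 0 0 0.1; 0 0 0.183 0 0 0 0.1"

```text
clock: 5.45
tcp_pos: [490.1, -164.8, 70.3]
eef_rot: [-180.0, -0.2, -50.2]
contact_force: [-0.8, -0.3, 14.7]
finger_gap: 12.1
grasp_force: 31.6
```

>>> step_arm:
  increments: "0 0 0 0 0 0 0.1; 0 0 0 0 0 0 0.1"

```text
clock: 5.7
tcp_pos: [490.1, -164.8, 70.3]
eef_rot: [-180.0, -0.2, -50.1]
contact_force: [-1.4, -0.2, 14.3]
finger_gap: 11.9
grasp_force: 31.6
```

>>> step_arm:
  increments: "0 0 0 0 0 -0.02 0.1; 0 0 0 0 0 -0.04 0.1; 0 0 0 0 0 -0.055 0.1; 0 0 0 0 0 -0.055 0.1; 0 0 0 0 0 -0.055 0.1"

```text
clock: 6.32
tcp_pos: [490.0, -164.6, 80.4]
eef_rot: [-180.0, -0.2, -50.1]
contact_force: [2.9, -5.5, 3.1]
finger_gap: 11.9
grasp_force: 30.0
```

Up and locked, as far as the readings show. I'll open the fingers, retract, and move clear to look.

>>> step_arm:
  increments: "0 0 0 0 0 0 0.4; 0 0 0 0 0 0 0.4; 0 0 0 0 0 0 0.4; 0 0 0 0 0 0 0.4"

```text
clock: 6.82
tcp_pos: [488.4, -162.8, 79.9]
eef_rot: [180.0, 0.1, -50.1]
contact_force: [0.3, 0.2, 0.5]
finger_gap: 34.1
grasp_force: 0.0
```

>>> step_arm:
  increments: "0 0 0 0 0 -0.1 0.4; 0 0 0 0 0 -0.3 0.4; 0 0 0 0 0 -0.55 0.4; 0 0 0 0 0 -0.7 0.4; 0 0 0 0 0 -0.7 0.4"

```text
clock: 7.45
tcp_pos: [490.4, -163.8, 222.6]
eef_rot: [-179.9, -0.3, -50.1]
contact_force: [0.8, 0.2, -0.1]
finger_gap: 34.0
grasp_force: 0.0
```

```bash
python3 - <<'E'
from h import *
from scipy.spatial.transform import Rotation as Ro
m=eyes.camera_model("wrist"); T=m["tool_from_camera"]
o=get_obs(); p,d=eyes.snapshot("wrist"); cv2.imwrite("pics/w3.png",p)
R=Ro.from_euler("xyz",o["eef_rot"],degrees=True).as_matrix(); t=o["tcp_pos"]
v,u=np.mgrid[0:400,100:560]; v=v.ravel();u=u.ravel(); dd=d[v,u]; k=dd>0; u,v,dd=u[k],v[k],dd[k]
a=(u-m["cx"])/m["fx"]; b=(v-m["cy"])/m["fy"]; r=np.hypot(a,b)+1e-9
c=np.stack([a/r*np.tan(r)*dd,b/r*np.tan(r)*dd,dd],1)
P=(c@T[:3,:3].T+T[:3,3])@R.T+t
for c0 in ((490,-165),(459,11)):
  for lo,hi in ((70,78),(94,104)):
    k=(P[:,2]>lo)&(P[:,2]<hi)&(np.hypot(P[:,0]-c0[0],P[:,1]-c0[1])<30)
    if k.sum()>20: print(lo,k.sum(),np.median(P[k,2]),cv2.minAreaRect(P[k,:2].astype(np.float32)))
p,d=eyes.snapshot("scene"); cv2.imwrite("pics/s3.png",p)
print(o["clock"],t,o["eef_rot"],o["contact_force"])
E
```

```text
70 1791 74.2623847724895 ((491.3340759277344, -166.55624389648438), (48.28343963623047, 46.456199645996094), 40.603614807128906)
94 945 100.11830554292764 ((491.01458740234375, -165.7989501953125), (12.266892433166504, 43.04024887084961), 39.68988800048828)
7.45 [ 490.41632833 -163.75533019  222.62812302] [-179.8674679    -0.27739884  -50.12524848] [ 0.84242282  0.1953275  -0.11243314]
```

View pics/w3.png

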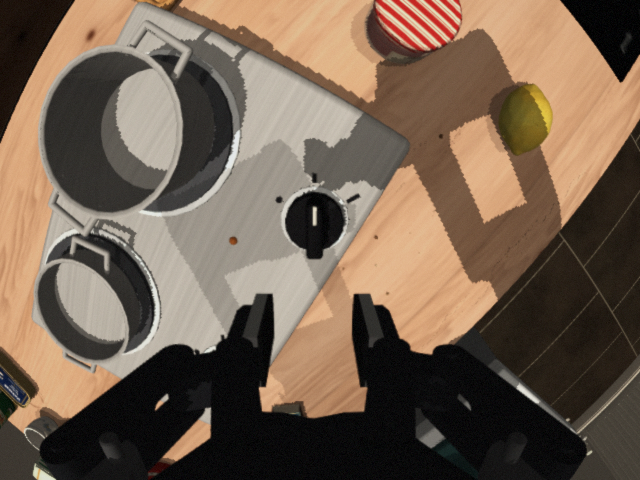

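View pics/s3.png

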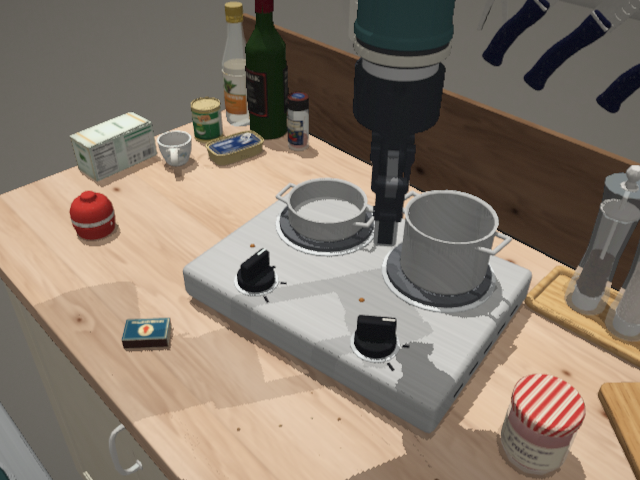

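The wrist view shows the right bar at (315,215), pointing at the first tick (315,178). Depth puts it at -50.3° in the world, a 60° turn, with its top back up at 100 mm. In the scene view the pans and the left knob are unchanged, so I'm handing in.

```bash
python3 -c "
from h import *
print(order.hand_in())"
```

```text
the job is handed in; nothing more can be done
None
```

The saucepan's (right) knob is locked at its first setting, the left knob is still off, the pans look unmoved, and the job was handed in at about 7.5 s; the judge returned no verdict.

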